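# Hold a gel cassette down on the seal of its casting stand

## Task

Lift the gel cassette out of the plate rack, turn it so that its white notched plate is on the same side as the stand's black cams, and lower it upright through the slot of the casting stand, keeping hold of it all the way down. Press it onto the foam strip at the bottom until the foam is squeezed about 3 mm, without forcing the glass, and finish still gripping it and pressing it down, because a colleague will close the cams while you hold it. Leave everything else on the bench where it is.

Things in the scene. Friction and masses are not known exactly. Their poses are not given: they have to be found in the camera images.
- cassette: Upright gel cassette, loose, about 210 g: 8 mm thick (x), 100 mm wide (y), 105 mm tall (z). Origin: centre of the underside. -x face: clear glass plate; +x face: white ceramic plate, notched at the top (80 by 10 mm). It starts standing in the rack's middle groove, underside 12 mm above the bench. Grip it across its thickness, mid-width, about 24 mm below the top edge.
- notched_face (a point): Point in the middle of the cassette's white notched face: 4 mm to +x of the cassette's middle plane and 52.5 mm above its underside; axes as the cassette.
- rack: Pale grey plastic plate rack, fixed to the bench: base 126 mm (x) by 120 mm (y) by 12 mm, with fins up to 35 mm above the bench that form five grooves along y, each 10 mm wide, 22 mm apart; the other four are empty. Origin: centre of the underside.
- stand: Grey gel casting stand, fixed: base 110 (x) by 170 (y) by 14 mm, two posts and cross bars forming a vertical slot along y, open upwards, 10 mm (x) by 102 mm (y) inside. Black cams with levers swung out are on the posts' +x face, 45 mm above the bench. Origin: underside, right below the middle of the slot; z up.
- slot_mouth (a point): Middle of the slot's mouth, 66 mm above the bench, where its straight walls end; flared steel lips above it reach 71 mm and widen the entry by about 4 mm all round. Axes as the stand: x across the slot towards the cams, y along it.
- foam (a joint): How far the foam strip at the bottom of the slot is squeezed, in m: 0 free, 0.006 fully flat. It resists with 3 N at first (the cassette's weight alone does not squeeze it) and 1.5 N more for each mm, and springs back when the cassette is let go.
- foam_top (a point): Middle of the top face of the foam strip (16 mm by 100 mm), 26 mm above the bench when free, so 40 mm below the slot mouth; it goes down as the foam is squeezed. The seated cassette's top edge is then about 130 mm above the bench.
- well_plate: Bystander: clear lidded 24-well plate, 128 by 86 by 20 mm, lying on the bench. Origin: centre of the underside.
- comb: Bystander: white plastic gel comb, about 90 by 33 by 6 mm, lying flat. Origin: near its middle, on the bench.
- tube_rack: Bystander: white rack of small tubes, 66 by 110 by 42 mm. Origin: centre of the underside.
- bottle: Bystander: closed white bottle, 68 mm across, 130 mm high, upright. Origin: centre of the underside.

How it is judged:
By the outcome, as a careful person would: the job done as asked, in the order asked, and still so for the second after the job is handed in, while the arm keeps its last pose, push and grip.
It also fails if it takes over 45 s, if anything falls off the work surface, if the arm or the gripper's body presses on something with over 40 N, if the wrist force passes 120 N, or if a joint passes its speed limit or range.

## Robot

A 6-joint arm with a two-finger parallel gripper is mounted at the origin on the work surface. World frame = base frame: x ahead of the robot, y to its left, z up, the work surface at z = 0. Lengths are in mm, angles in rad, forces in N, time in s.
With the tool pointing down it reaches from about 375 to 925 mm from the base axis. Payload 5.7 kg.
Tool frame: the origin (TCP) lies midway between the tips of the shut fingers; the grasp point (between the pads) lies 19 mm behind it (grip_depth is the distance from the TCP to the grasp point, in mm); z points along the fingers, y is the direction in which the jaws open and shut (so a half turn about z gives the same grasp; the last joint's range is limited). The gripper opens to 88 mm and grips with 3 to 60 N. Pads are 20 mm wide; open, the fingers measure 115 mm over their backs; the gripper's body (75 mm by 178 mm) begins 61 mm behind the grasp point.
Start: joints at [1.197, 0.359, 1.51, -0, 1.272, -0.115], TCP at [153.546, 579.988, 222.623] pointing down, gripper open.
Joint ranges: [-2.97, 2.97], [-1.01, 2.36], [0.21, 2.38], [-0.96, 4.11], [0.2, 2.71], [-2.98, 2.98]. Speed limits (rad/s): [2.39, 2.39, 3.14, 3.14, 3.14, 3.14].

## Interface

Orientations are given as a unit quaternion [x, y, z, w].
In Python, from rig import * gives the robot as it stands.
- The arm moves only by the tool step_arm, never from a script. Its argument "series" is one flat list of numbers, 4 for each row, row after row: the shift along the world's x, y, z in mm, then the turn about the world's z in degrees. A call has 1 to 8 rows; each row shifts and turns the pose as measured when the row begins; what a row does not reach is not made up. A row lasts 1/10 s, in which the tool goes at most 50 mm and 8.59 degrees, less where a joint would pass 70% of its speed; a pose out of reach is approached as far as the arm can. A call with a gripper value outside its range is refused whole. "jaw" is the opening in per cent of the stroke, from 0 (shut) to 100 (fully open), set as the call begins (left out, the last holds). The fingers move at their own pace and stop on an object; "squeeze" is the grip in N (left out, the last holds). Time passes only in rows, so rows that do not move let the fingers close. It gives the time, the measured TCP pose, the force and the opening at its end, in the units of the state.
- get_state(): the state, without advancing time (a new reading comes with each control period).
- read_camera(name): name is "scene" or "top"; returns a dict with "color" (420x560x3 uint8, red, green, blue), "mtx" (3x3 intrinsics, pixels), "D" ([k1, k2, p1, p2, k3] as OpenCV has them; the pictures are not rectified), "eye" and "orientation" of the camera in the world. Camera axes: x right, y up, looking along -z (the intrinsics and any distortion apply to the point x, -y, -z); pixel columns grow to the right and rows downward; lengths in mm; the calibration is good to about 2 mm. A picture is of the moment at which its call begins. There is no depth.
- hand_in(): hands the job in, once; it reports no verdict.
Trained networks look in a picture, given as the dict that the camera call returned (one of the last four; its "shot" number tells which), for a name from the list of things; names that differ only in an ending like _2 or _b are one class to them, and where a whole thing is asked for, a point or a joint stands for the part that bears it (a point fixed in the world has none). Each returns a list of dicts, best first, with "conf" (0 to 1); they miss things now and then, are a little off and sometimes report something else, mostly with a low value. They report only what shows in the picture. A call takes as long as a camera call.
- boxes_of(thing, picture): "centre" ([column, row] as shares, 0 to 1, of the picture: columns of its width, rows of its height, amid what is visible of it).
- tip_of(thing, picture): "centre" ([column, row] as shares, 0 to 1, of the picture: columns of its width, rows of its height: a listed point, or the origin of a listed thing).
The state is a dict: "t": time; "qpos": joint angles; "dq": joint speeds; "effort": joint torques, N m; "position": TCP position; "orientation": TCP orientation; "ft_force": force on the tool from outside, world axes, zero at the start; "moment": the same for the moment, N m; "width": finger opening in mm.
Only numpy, scipy, OpenCV 4.12 (cv2) and the standard library are available. Lean on these libraries where they do the work, as an engineer would, in place of code of your own. Each camera call takes 0.05 s, during which the arm holds its last target.

## Working session

There is one attempt and no reset: what is moved stays moved. The work goes in short steps, Python scripts to look and compute and a tool call to move; the robot and the scene stay as the last step left them, time stands still between calls to the robot, and variables do not carry over. Pictures are saved under pics/ and viewed, and the job is handed in when it is done.

Besides the shell and the picture viewer there is one more tool, called after ">>>" as name(argument=value, ...) on one line, values as JSON. step_arm: Moves the arm, as the interface text tells. Its arguments: {"type":"object","properties":{"series":{"type":"array","items":{"type":"number"}},"jaw":{"type":"number"},"squeeze":{"type":"number"}},"required":["series"]}

```bash
ls; mkdir -p pics; cat > h.py <<'E'
from rig import *
import numpy as np, cv2
from scipy.spatial.transform import Rotation as R
def ray(pic,px):
    p=cv2.undistortPoints(np.array([[px]],float),np.array(pic["mtx"],float),np.array(pic["D"],float))[0,0]
    d=R.from_quat(pic["orientation"]).apply([p[0],-p[1],-1.0]); return np.array(pic["eye"],float),d
def onz(pic,px,z):
    e,d=ray(pic,px); return e+d*(z-e[2])/d[2]
def proj(pic,P):
    P=np.atleast_2d(np.array(P,float)); c=R.from_quat(pic["orientation"]).inv().apply(P-np.array(pic["eye"]))
    c=c*[1,-1,-1]
    return cv2.projectPoints(c.reshape(-1,1,3),np.zeros(3),np.zeros(3),np.array(pic["mtx"],float),np.array(pic["D"],float))[0][:,0]
def save(pic,n,roi=None):
    im=cv2.cvtColor(pic["color"],cv2.COLOR_RGB2BGR)
    if roi:
        a,b,c,d=roi; im=im[b:d,a:c]; s=min(800/im.shape[1],600/im.shape[0]); im=cv2.resize(im,None,fx=s,fy=s,interpolation=cv2.INTER_CUBIC)
    cv2.imwrite("pics/"+n,im)
E
python3 - <<'E'
from h import *
print(get_state())
for n in("scene","top"):
    p=read_camera(n); save(p,n+"0.png"); print(n,p["eye"],p["orientation"],p["mtx"],p["D"],p["shot"])
    for t in("cassette","notched_face","rack","stand","slot_mouth","foam_top","well_plate","comb","tube_rack","bottle"):
        r=tip_of(t,p)[:2]; print(t,[(np.round(np.array(q["centre"])*[560,420],1),round(q["conf"],2)) for q in r])
E
```

```text
pics
{'t': 0.0, 'qpos': array([ 1.19692564e+00,  3.59480391e-01,  1.51142467e+00,  3.33027276e-05,
        1.27248256e+00, -1.15101307e-01]), 'dq': array([-7.77765355e-04,  4.03495175e-04, -1.02333734e-03, -8.07962375e-04,
        9.55827817e-04, -1.94836728e-05]), 'effort': array([ 2.06287827e-03, -5.15374160e+01, -2.70720452e+01,  6.76356652e-02,
        3.48645856e-02, -8.82627842e-05]), 'position': array([153.28067871, 579.38624878, 221.82719617]), 'orientation': array([ 1.29028814e-01,  9.91640439e-01, -8.66938260e-04, -2.32680027e-04]), 'ft_force': array([ 0.45701707, -0.01980929, -0.02657377]), 'moment': array([ 0.01990399, -0.05880088,  0.03189982]), 'width': 87.52595698288908}
scene [1263.26536528 -506.71921364  704.30354627] [0.39346453 0.19061816 0.3918102  0.80952773] [[407.95435323   0.         270.02659075]
 [  0.         407.95435323 213.90699939]
 [  0.           0.           1.        ]] [-0.0890403  0.         0.         0.         0.       ] 1
cassette [(array([191.4, 233.7]), 0.85)]
notched_face [(array([188.3, 230.8]), 0.72), (array([191.7, 214.8]), 0.56)]
rack [
[... 365 characters left out ...]
-17.88733942 1004.7926642 ] [ 0.03688284 -0.02464918 -0.70474642  0.70807101] [[410.75557607   0.         279.9230547 ]
 [  0.         410.75557607 210.31159979]
 [  0.           0.           1.        ]] [-0.0710412  0.         0.         0.         0.       ] 2
cassette [(array([346.7, 261.5]), 0.57)]
notched_face [(array([349.2, 258.6]), 0.78), (array([118.8, 178.7]), 0.74)]
rack [(array([344.3, 261. ]), 0.63)]
stand [(array([205.6, 245.4]), 0.64)]
slot_mouth [(array([203.5, 246.7]), 0.94)]
foam_top [(array([207.3, 247. ]), 0.5), (array([279.5, 141.7]), 0.33)]
well_plate [(array([280.5, 143.2]), 0.81)]
comb [(array([277. , 299.4]), 0.7)]
tube_rack [(array([116.4, 178.4]), 0.59)]
bottle []
```

View pics/scene0.png

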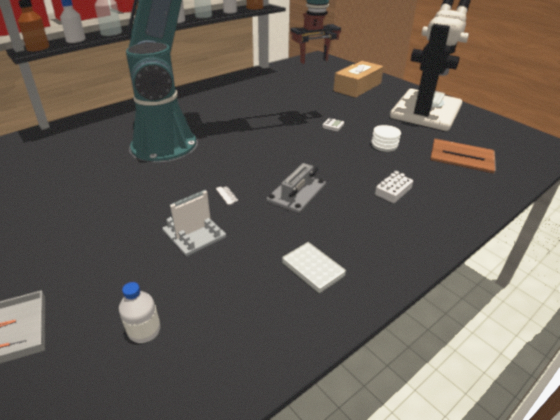

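View pics/top0.png

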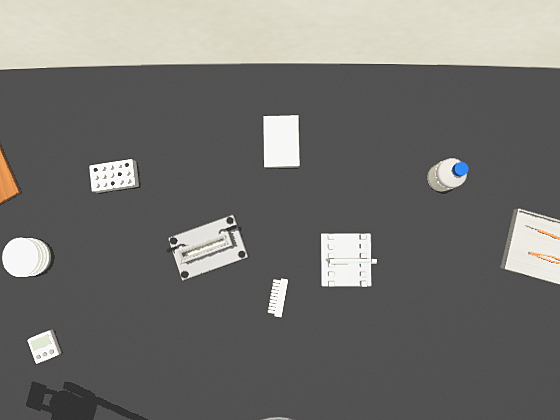

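```bash
python3 - <<'E'
from h import *
p=read_camera("scene"); save(p,"s_r.png",(120,120,280,300)); save(p,"s_s.png",(220,110,370,230))
p=read_camera("top"); save(p,"t_r.png",(280,190,420,320));save(p,"t_s.png",(140,180,270,310))
E
```

```text
(no output)
```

View pics/s_r.png

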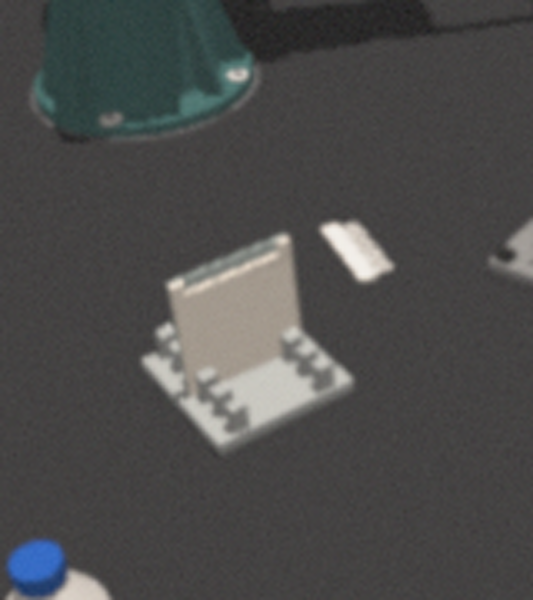

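View pics/s_s.png

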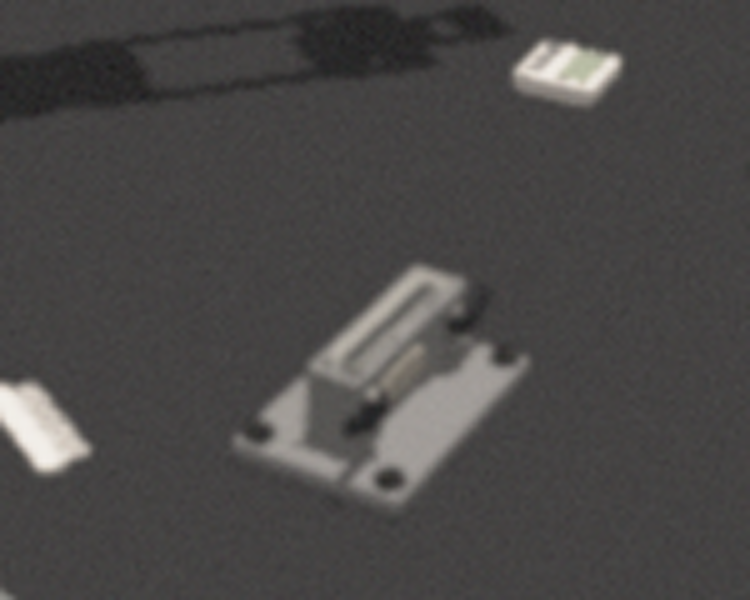

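View pics/t_r.png

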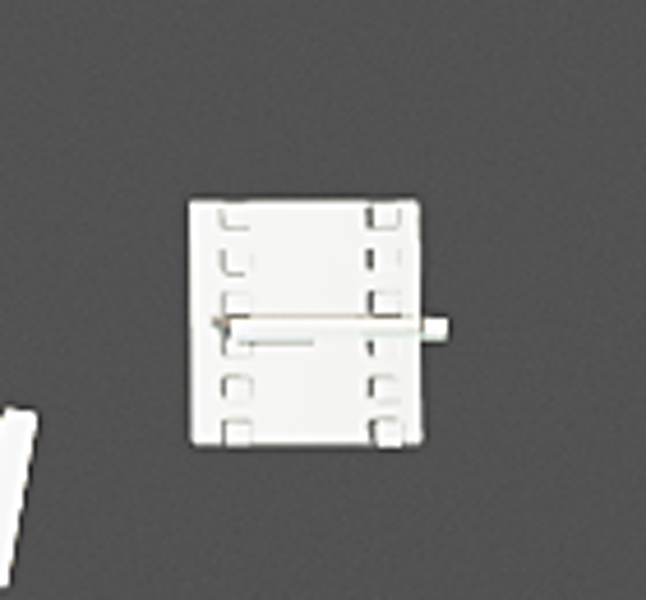

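View pics/t_s.png

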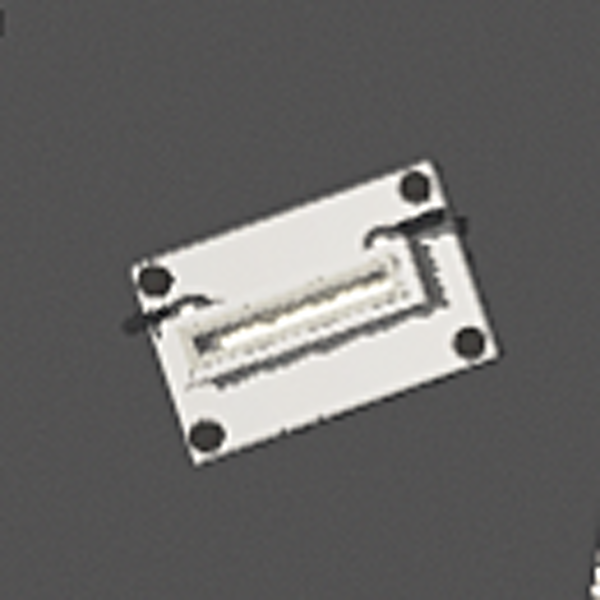

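```bash
python3 - <<'E'
from h import *
def tri(obs):
    A=np.zeros((3,3));b=np.zeros(3)
    for pic,px in obs:
        e,d=ray(pic,px);d=d/np.linalg.norm(d);M=np.eye(3)-np.outer(d,d);A+=M;b+=M@e
    return np.linalg.solve(A,b)
S=read_camera("scene");T=read_camera("top")
Z={"cassette":12,"notched_face":64.5,"rack":0,"stand":0,"slot_mouth":66,"foam_top":26,"well_plate":0,"tube_rack":0}
for t in Z:
    o=[]
    for p in(S,T):
        r=tip_of(t,p)
        if r:
            px=np.array(r[0]["centre"])*[560,420]; o.append((p,px)); print(t,p["shot"],round(r[0]["conf"],2),onz(p,px,Z[t]).round(1))
    if len(o)==2: print("   tri",tri(o).round(1))
# base corners from top
im=T["color"]; g=im.min(axis=2)
for nm,roi,z in(("stand",(150,200,260,290),14),("rack",(310,225,385,295),12)):
    a,b,c,d=roi; m=(g[b:d,a:c]>150).astype(np.uint8); m=cv2.morphologyEx(m,cv2.MORPH_CLOSE,np.ones((7,7)))
    n,l,st,_=cv2.connectedComponentsWithStats(m);k=1+st[1:,4].argmax();print(st[k])
    cs,_=cv2.findContours((l==k).astype(np.uint8),cv2.RETR_EXTERNAL,cv2.CHAIN_APPROX_NONE)
    hull=cv2.convexHull(max(cs,key=len)).reshape(-1,2)+[a,b]
    W=np.array([onz(T,h,z)[:2] for h in hull],np.float32)
    print(nm,cv2.minAreaRect(W))
save(T,"t_s2.png",(160,210,255,285));save(T,"t_r2.png",(310,225,390,295))
E
```

```text
cassette 5 0.92 [ 508.8 -166.7   12. ]
cassette 6 0.64 [ 500.2 -155.3   12. ]
   tri [ 498.5 -159.2    0.9]
notched_face 5 0.89 [ 510.1 -166.2   64.5]
notched_face 6 0.82 [ 506.7 -151.6   64.5]
   tri [ 503.7 -157.5   56.1]
rack 5 0.8 [ 497.5 -161.3    0. ]
rack 6 0.77 [ 502. -153.    0.]
   tri [ 499.6 -157.2   -0.9]
stand 5 0.92 [525.1 193.1   0. ]
stand 6 0.85 [527.3 181.5   0. ]
   tri [529.6 183.5   6. ]
slot_mouth 5 0.77 [523.  173.4  66. ]
slot_mouth 6 0.55 [523.6 168.3  66. ]
   tri [524.7 169.4  68.1]
foam_top 5 0.45 [513.5 188.1  26. ]
foam_top 6 0.18 [ 698.9 -389.4   26. ]
   tri [ 736.4 -186.3  326.3]
well_plate 5 0.8 [792.4  -3.9   0. ]
well_plate 6 0.89 [791.5  -4.8   0. ]
   tri [ 7.919e+02 -4.300e+00 -3.000e-01]
tube_rack 5 0.56 [704.  405.3   0. ]
tube_rack 6 0.64 [706.1 408.9   0. ]
   tri [7.048e+02 4.071e+02 3.000e-01]
[  19   15   78   65 3078]
stand ((528.5966796875, 174.53887939453125), (108.54531860351562, 167.768310546875), 19.81369400024414)
[  11    8   56   54 2673]
rack ((500.9687194824219, -165.81271362304688), (126.81803894042969, 132.55259704589844), 0.15737639367580414)
```

View pics/t_s2.png

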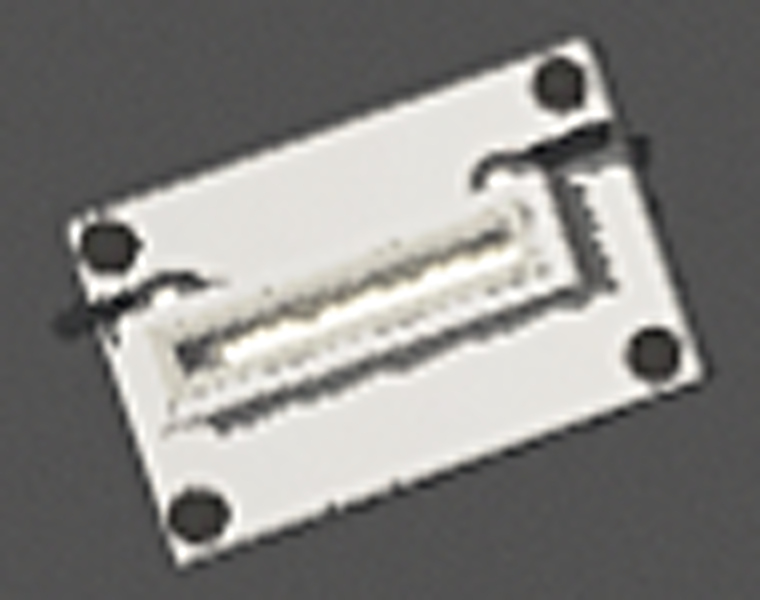

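View pics/t_r2.png

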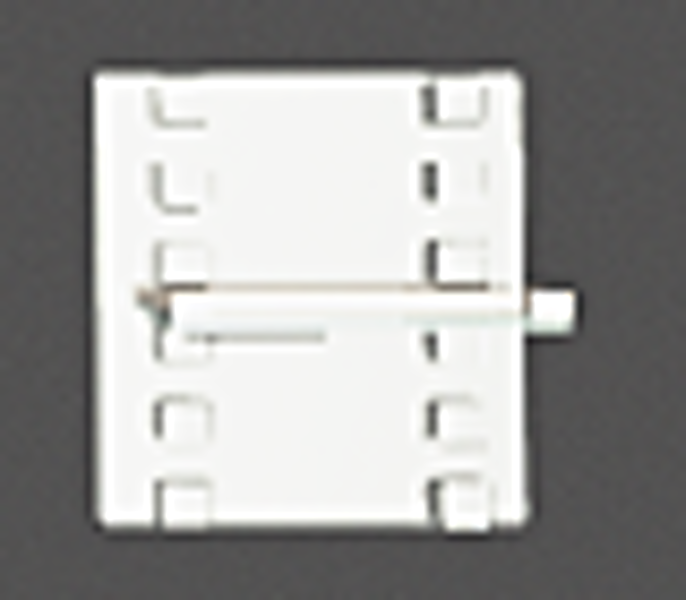

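```bash
cat >> h.py <<'E'
def boxpts(x,y,yaw,cx,cy,sx,sy,z):
    c,s=np.cos(yaw),np.sin(yaw);o=[]
    for a,b in((-1,-1),(1,-1),(1,1),(-1,1)):
        u,v=cx+a*sx/2,cy+b*sy/2;o.append([x+c*u-s*v,y+s*u+c*v,z])
    return o
def overlay(pic,n,roi,polys,s=None):
    a,b,c,d=roi; im=cv2.cvtColor(pic["color"],cv2.COLOR_RGB2BGR)[b:d,a:c]
    s=min(800/im.shape[1],600/im.shape[0]); im=cv2.resize(im,None,fx=s,fy=s,interpolation=cv2.INTER_CUBIC)
    cols=[(0,0,255),(0,200,0),(255,0,0),(0,200,255),(255,0,255)]
    for i,P in enumerate(polys):
        q=(proj(pic,P)-[a,b]+.5)*s
        cv2.polylines(im,[np.round(q*8).astype(int).reshape(-1,1,2)],True,cols[i%5],1,cv2.LINE_AA,3)
    cv2.imwrite("pics/"+n,im)
E
python3 - <<'E'
from h import *
S=read_camera("scene");T=read_camera("top")
x,y,w=528.6,174.5,np.radians(19.8)
P=[boxpts(x,y,w,0,0,110,170,14),boxpts(x,y,w,0,0,10,102,66),boxpts(x,y,w,0,0,18,110,71)]
overlay(T,"ot.png",(160,210,255,285),P);overlay(S,"os.png",(255,150,340,220),P)
x,y,w=501,-155,0
P=[boxpts(x,y,w,0,0,126,120,12),boxpts(x,y,w,0,0,8,100,117),boxpts(x,y,w,0,0,8,100,12)]
overlay(T,"rt.png",(310,225,390,295),P);overlay(S,"rs.png",(155,185,235,255),P)
E
```

```text
(no output)
```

View pics/ot.png

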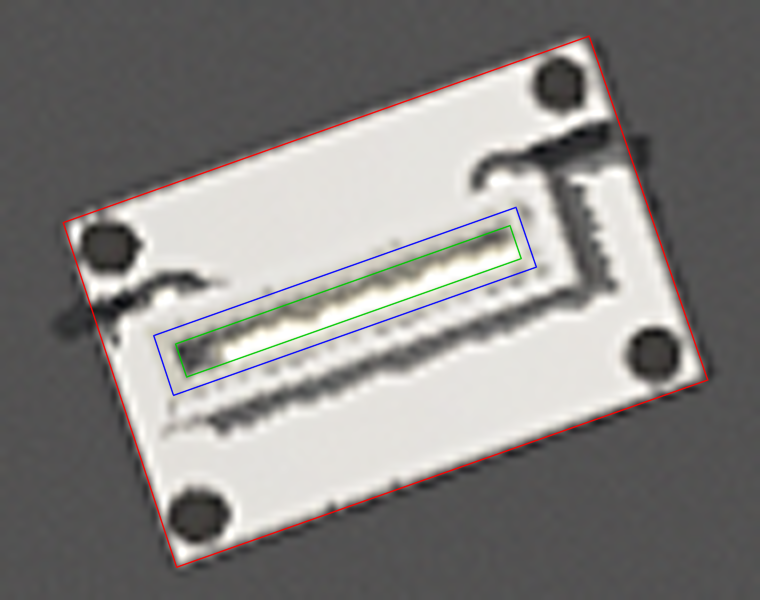

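View pics/os.png

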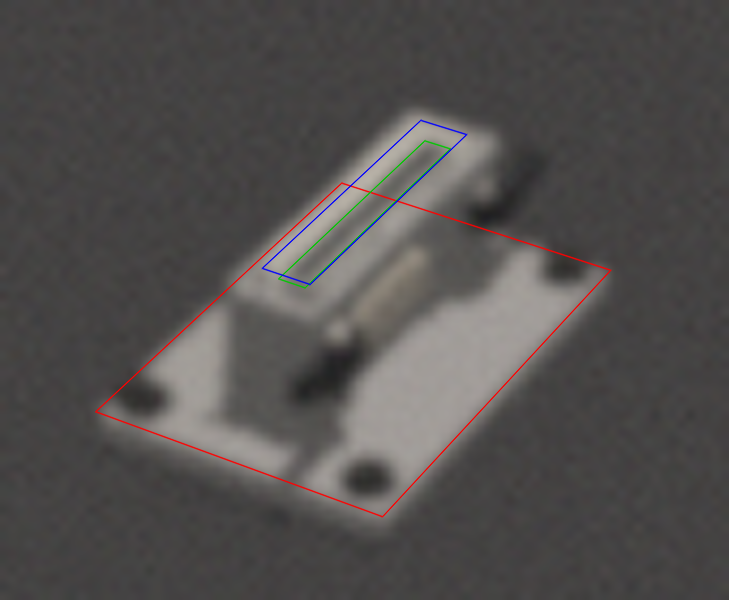

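View pics/rt.png

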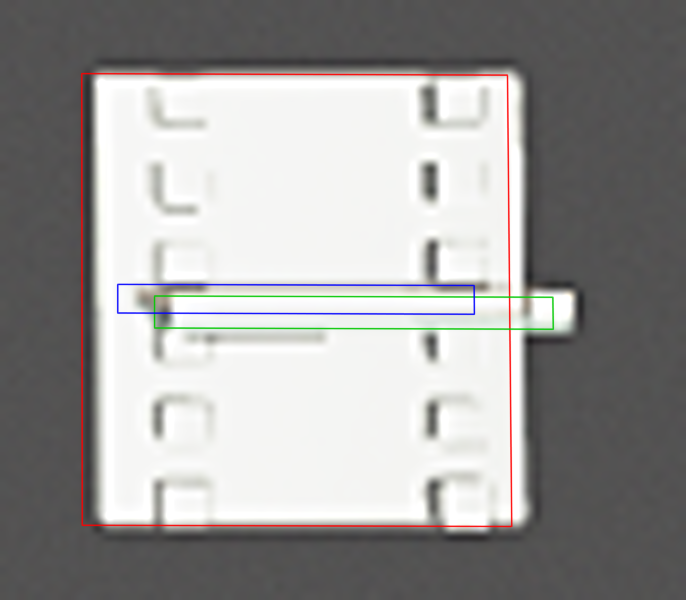

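View pics/rs.png

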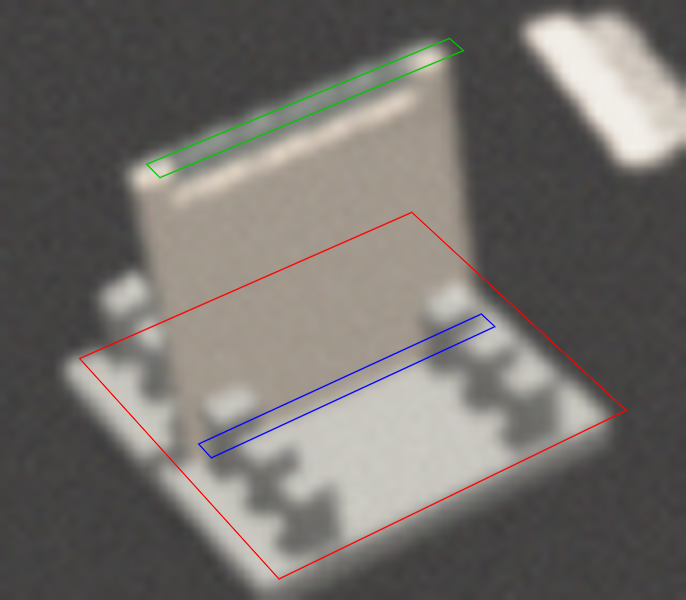

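>>> step_arm(series=[37,-22,0,-6,37,-22,0,-6,37,-22,0,-6,37,-22,0,-6,37,-22,0,-6,37,-22,0,-6,37,-22,0,-6,37,-22,0,-6], jaw=60)

```text
t: 3.0
position: [454.4, 400.5, 223.5]
orientation: [0.531, 0.848, 0.002, -0.0]
ft_force: [-0.2, -0.4, 0.1]
width: 52.9
```

>>> step_arm(series=[6,-45,0,-4,6,-45,0,-4,6,-45,0,-4,6,-45,0,-4,6,-45,0,-4,6,-45,0,-3,6,-45,0,-2,5,-45,0,0])

```text
t: 3.8
position: [509.0, 29.0, 224.3]
orientation: [0.709, 0.705, 0.005, 0.003]
ft_force: [0.1, -0.1, 0.6]
width: 52.4
```

>>> step_arm(series=[0,-45,0,0,0,-45,0,0,0,-45,0,0,0,-45,0,0,0,-20,0,0,0,0,0,0])

```text
t: 4.4
position: [509.4, -185.9, 225.6]
orientation: [0.712, 0.703, 0.006, 0.006]
ft_force: [-0.0, -0.5, -0.6]
width: 52.6
```

```bash
python3 - <<'E'
from h import *
s=get_state();r=R.from_quat(s["orientation"]);print(s["position"].round(1),r.as_matrix().round(4),s["ft_force"],s["t"])
S=read_camera("scene")
T=read_camera("top");save(T,"t3.png",(290,200,410,310));
x,y,w=500.5,-159,0
P=[boxpts(x,y,w,0,0,126,120,12),boxpts(x,y,w,0,0,8,100,117),boxpts(x,y,w,0,0,8,100,12)]
overlay(S,"s3.png",(145,145,240,255),P)
E
```

```text
[ 509.4 -185.9  225.6] [[ 1.260e-02  9.998e-01  1.700e-02]
 [ 9.999e-01 -1.260e-02 -5.000e-04]
 [-3.000e-04  1.700e-02 -9.999e-01]] [-0.04659992 -0.47108435 -0.55722201] 4.4
```

View pics/s3.png

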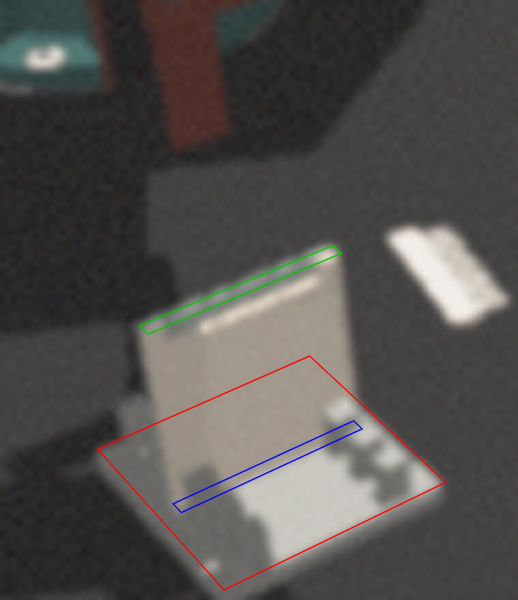

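>>> step_arm(series=[0,0,0,0,0,0,0,0])

```text
t: 4.7
position: [508.9, -180.5, 225.4]
orientation: [0.71, 0.704, 0.006, 0.005]
ft_force: [0.3, 0.7, -0.4]
width: 52.4
```

```bash
cat > st.py <<'E'
from h import *
s=get_state();r=R.from_quat(s["orientation"]).as_matrix();g=s["position"]-19*r[:,2]
ya=np.degrees(np.arctan2(r[1,1],r[0,1]))
print("t",round(s["t"],2),"pos",s["position"].round(1),"grasp",g.round(1),"yaw_y",ya.round(2),"z",r[:,2].round(4),"F",s["ft_force"].round(1),"M",s["moment"].round(2),"w",round(s["width"],1),"q",s["qpos"].round(3),"dq",np.abs(s["dq"]).max().round(3))
E
python3 st.py
```

```text
t 4.7 pos [ 508.9 -180.5  225.4] grasp [ 508.6 -180.5  244.4] yaw_y -0.5 z [ 0.0157  0.0024 -0.9999] F [ 0.3  0.7 -0.4] M [-0.05  0.08 -0.01] w 52.4 q [-0.475  0.262  1.647  0.01   1.219 -0.47 ] dq 0.018
```

>>> step_arm(series=[-2,7,-20,0,-2,7,-20,0,-2,6,-20,0,-1,0,-15,0,0,0,0,0,0,0,0,0])

```text
t: 5.3
position: [502.7, -152.4, 149.9]
orientation: [0.707, 0.708, 0.007, 0.006]
ft_force: [0.2, 0.8, 0.7]
width: 53.1
```

```bash
python3 st.py
```

```text
t 5.3 pos [ 502.7 -152.4  149.9] grasp [ 502.4 -152.4  168.9] yaw_y 0.08 z [ 0.0184  0.0026 -0.9998] F [0.2 0.8 0.7] M [-0.02  0.06  0.01] w 53.1 q [-0.433  0.325  1.77   0.012  1.03  -0.441] dq 0.014
```

>>> step_arm(series=[0,0,40,0,0,0,40,0,0,0,0,0])

```text
t: 5.6
position: [502.9, -150.8, 233.9]
orientation: [0.706, 0.708, 0.007, 0.005]
ft_force: [0.7, 0.5, 0.4]
width: 52.5
```

```bash
python3 st.py
```

```text
t 5.6 pos [ 502.9 -150.8  233.9] grasp [ 502.6 -150.9  252.9] yaw_y 0.2 z [ 0.0181  0.003  -0.9998] F [0.7 0.5 0.4] M [-0.1   0.08 -0.03] w 52.5 q [-0.431  0.231  1.668  0.011  1.227 -0.438] dq 0.052
```

>>> step_arm(series=[0,0,-10,0,0,0,-10,0,0,0,-10,0,0,0,-10,0,0,0,-10,0,0,0,-10,0,0,0,-10,0,0,0,0,0])

```text
t: 6.4
position: [499.8, -149.0, 154.2]
orientation: [0.706, 0.709, 0.006, 0.002]
ft_force: [-1.3, 0.5, 0.6]
width: 52.8
```

```bash
python3 st.py
```

```text
t 6.4 pos [ 499.8 -149.   154.2] grasp [ 499.6 -149.1  173.2] yaw_y 0.23 z [ 0.0122  0.0057 -0.9999] F [-1.3  0.5  0.6] M [-0.08  0.07  0.02] w 52.8 q [-0.43   0.318  1.768  0.012  1.047 -0.44 ] dq 0.01
```

>>> step_arm(series=[0,-5,-20,0,1,-6,-20,0,0,0,-20,0,0,0,0,0])

```text
t: 6.8
position: [502.3, -161.0, 93.0]
orientation: [0.706, 0.709, 0.007, 0.004]
ft_force: [-0.3, 0.9, 0.3]
width: 52.7
```

```bash
python3 st.py; python3 - <<'E'
from h import *
S=read_camera("scene");T=read_camera("top")
save(S,"s4.png",(145,145,240,255));save(T,"t4.png",(290,200,410,310))
E
```

```text
t 6.8 pos [ 502.3 -161.    93. ] grasp [ 502.  -161.1  112. ] yaw_y 0.24 z [ 0.015   0.0045 -0.9999] F [-0.3  0.9  0.3] M [-0.02  0.07 -0.04] w 52.7 q [-0.449  0.408  1.818  0.013  0.904 -0.461] dq 0.039
```

View pics/s4.png

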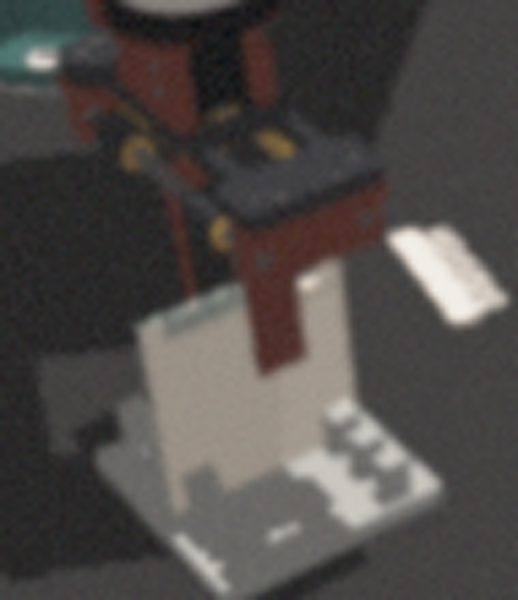

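View pics/t4.png

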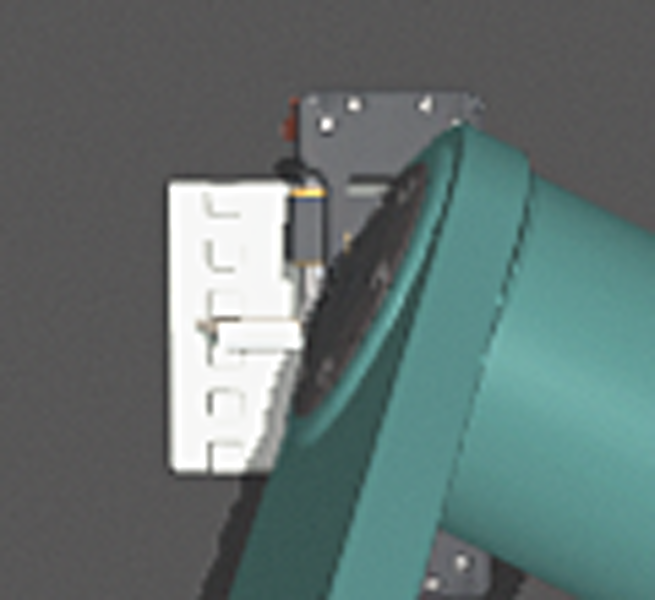

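>>> step_arm(series=[-1,1,-10,0,0,0,-9,0,0,0,0,0])

```text
t: 7.2
position: [505.1, -161.4, 77.6]
orientation: [0.705, 0.709, 0.008, 0.008]
ft_force: [-0.2, -1.1, 0.2]
width: 52.7
```

```bash
python3 st.py
```

```text
t 7.2 pos [ 505.1 -161.4   77.6] grasp [ 504.7 -161.4   96.6] yaw_y 0.27 z [ 2.330e-02  6.000e-04 -9.997e-01] F [-0.2 -1.1  0.2] M [-0.07  0.09  0.01] w 52.7 q [-0.447  0.43   1.832  0.014  0.858 -0.461] dq 0.017
```

>>> step_arm(series=[0,0,0,0,0,0,0,0,0,0,0,0,0,0,0,0,0,0,0,0,0,0,0,0], jaw=0, squeeze=6)

```text
t: 7.8
position: [505.4, -161.4, 78.5]
orientation: [0.705, 0.709, 0.009, 0.009]
ft_force: [-2.1, -0.3, 0.4]
width: 9.9
```

```bash
python3 st.py
```

```text
t 7.8 pos [ 505.4 -161.4   78.5] grasp [ 505.  -161.4   97.5] yaw_y 0.3 z [ 0.0242 -0.     -0.9997] F [-2.1 -0.3  0.4] M [-0.17  0.58 -0.01] w 9.9 q [-0.447  0.429  1.832  0.014  0.859 -0.461] dq 0.013
```

>>> step_arm(series=[-3,0,-2,0,0,0,0,0,0,0,0,0])

```text
t: 8.1
position: [501.3, -161.6, 77.2]
orientation: [0.705, 0.709, 0.008, 0.008]
ft_force: [-1.8, -0.7, 1.8]
width: 8.4
```

```bash
python3 st.py
```

```text
t 8.1 pos [ 501.3 -161.6   77.2] grasp [ 500.8 -161.6   96.2] yaw_y 0.33 z [ 2.260e-02 -3.000e-04 -9.997e-01] F [-1.8 -0.7  1.8] M [-0.22  0.42 -0.01] w 8.4 q [-0.45   0.427  1.84   0.013  0.854 -0.464] dq 0.008
```

>>> step_arm(series=[0,0,0,0,0,0,0,0,0,0,0,0], squeeze=25)

```text
t: 8.4
position: [500.4, -161.6, 77.1]
orientation: [0.705, 0.709, 0.007, 0.008]
ft_force: [-2.2, -0.8, 2.3]
width: 7.8
```

```bash
python3 st.py
```

```text
t 8.4 pos [ 500.4 -161.6   77.1] grasp [ 500.  -161.6   96.1] yaw_y 0.33 z [ 2.100e-02 -1.000e-04 -9.998e-01] F [-2.2 -0.8  2.3] M [-0.21  0.56 -0.04] w 7.8 q [-0.45   0.427  1.841  0.012  0.855 -0.464] dq 0.002
```

>>> step_arm(series=[0,0,6,0,0,0,10,0,0,0,12,0,0,0,12,0,0,0,12,0,0,0,0,0])

```text
t: 9.0
position: [502.8, -161.4, 134.1]
orientation: [0.705, 0.709, 0.009, 0.009]
ft_force: [0.1, -0.9, -2.6]
width: 8.0
```

```bash
python3 st.py; python3 - <<'E'
from h import *
S=read_camera("scene")
save(S,"s5.png",(145,125,240,255))
E
```

```text
t 9.0 pos [ 502.8 -161.4  134.1] grasp [ 502.3 -161.4  153.1] yaw_y 0.31 z [ 2.580e-02 -4.000e-04 -9.997e-01] F [ 0.1 -0.9 -2.6] M [-0.09  0.04 -0.03] w 8.0 q [-0.449  0.346  1.787  0.013  0.985 -0.462] dq 0.011
```

View pics/s5.png

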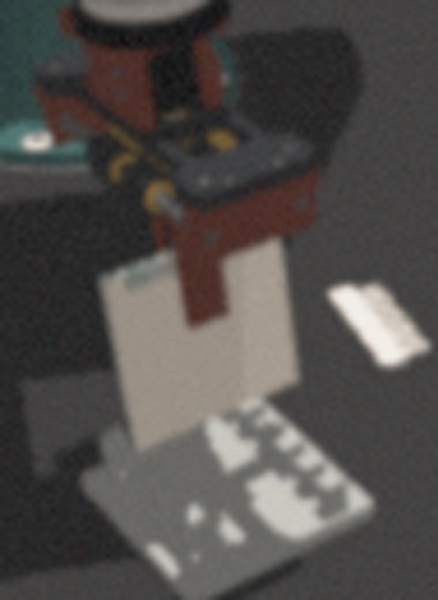

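>>> step_arm(series=[0,0,16,0,0,10,16,0,1,30,16,2,2,35,0,3,3,35,0,3,3,35,0,3,3,35,0,3,3,35,0,3])

```text
t: 9.85
position: [516.6, 57.3, 181.9]
orientation: [0.591, 0.806, 0.01, 0.008]
ft_force: [0.0, -0.3, -2.8]
width: 8.0
```

>>> step_arm(series=[2,30,0,2,2,30,0,0,1,20,0,0,0,10,0,0,0,0,0,0])

```text
t: 10.35
position: [519.8, 155.5, 179.9]
orientation: [0.574, 0.819, 0.01, 0.006]
ft_force: [-0.1, -0.8, -2.3]
width: 8.2
```

```bash
python3 st.py; python3 - <<'E'
from h import *
S=read_camera("scene");T=read_camera("top")
save(S,"s6.png",(230,70,370,220));save(T,"t6.png",(130,180,270,300))
E
```

```text
t 10.35 pos [519.8 155.5 179.9] grasp [519.4 155.3 198.9] yaw_y 19.96 z [ 0.0212  0.0091 -0.9997] F [-0.1 -0.8 -2.3] M [-0.08  0.06 -0.  ] w 8.2 q [ 0.159  0.309  1.705  0.006  1.105 -0.192] dq 0.014
```

View pics/s6.png

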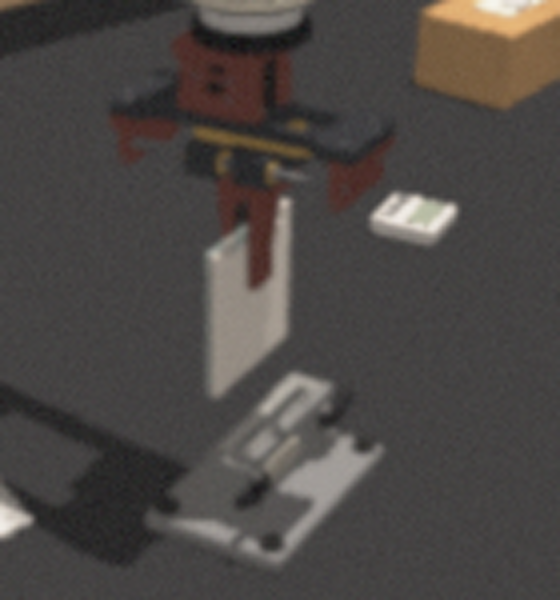

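View pics/t6.png

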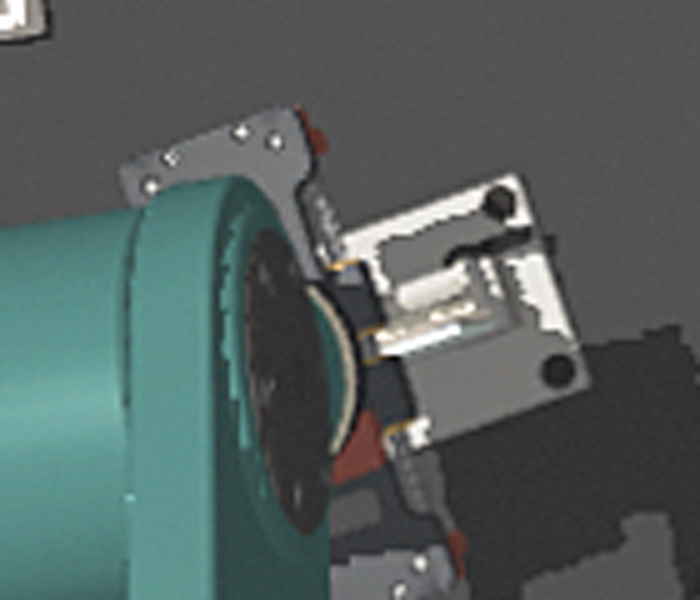

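```bash
cat >> h.py <<'E'
def cass(s,dy=0,h=84):
    r=R.from_quat(s["orientation"]).as_matrix(); g=s["position"]-19*r[:,2]
    X=r[:,1];Zu=-r[:,2];Y=np.cross(Zu,X)
    b=g-h*Zu+dy*Y
    f=lambda x,y,z:b+x*X+y*Y+z*Zu
    return [[f(4,-50,0),f(4,50,0),f(4,50,105),f(4,-50,105)],[f(-4,-50,0),f(-4,50,0),f(-4,50,105),f(-4,-50,105)]],b
E
python3 - <<'E'
from h import *
s=get_state();S=read_camera("scene")
C,b=cass(s);print(b.round(1))
x,y,w=528.6,174.5,np.radians(19.8)
overlay(S,"s7.png",(265,105,335,200),C+[boxpts(x,y,w,0,0,110,170,14),boxpts(x,y,w,0,0,18,110,71)])
E
```

```text
[521.2 154.6 115. ]
```

View pics/s7.png

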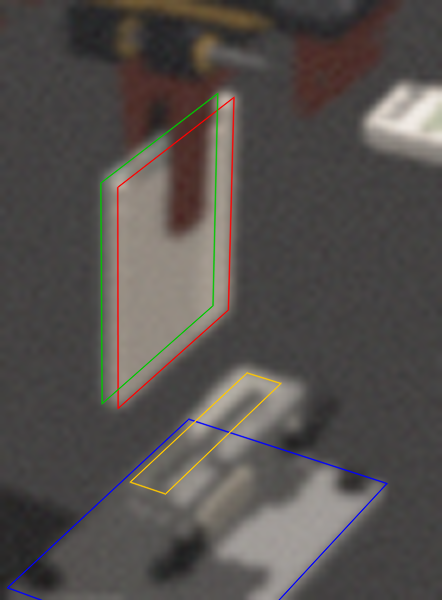

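>>> step_arm(series=[3,8,-6,0,3,8,-8,0,1,4,-8,0,0,0,-6,0,0,0,0,0])

```text
t: 11.0
position: [527.7, 172.4, 149.0]
orientation: [0.576, 0.817, 0.009, 0.006]
ft_force: [-1.2, -0.9, -1.3]
width: 7.7
```

```bash
cat > chk.py <<'E'
import sys
from h import *
s=get_state();S=read_camera("scene")
C,b=cass(s);print("bottom",b.round(1))
x,y,w=528.6,174.5,np.radians(19.8)
d=np.array([x,y])-b[:2]; print("err world",d.round(1),"slot-frame",(np.cos(w)*d[0]+np.sin(w)*d[1]).round(1),(-np.sin(w)*d[0]+np.cos(w)*d[1]).round(1))
overlay(S,sys.argv[1],(265,110,335,200),C+[boxpts(x,y,w,0,0,110,170,14),boxpts(x,y,w,0,0,18,110,71)])
save(S,"raw_"+sys.argv[1],(265,110,335,200))
E
python3 st.py;python3 chk.py s8.png
```

```text
t 11.0 pos [527.7 172.4 149. ] grasp [527.3 172.2 168. ] yaw_y 19.61 z [ 0.0205  0.0076 -0.9998] F [-1.2 -0.9 -1.3] M [-0.1   0.08 -0.01] w 7.7 q [ 0.189  0.363  1.712  0.004  1.045 -0.156] dq 0.005
bottom [529.  172.8  84. ]
err world [-0.4  1.7] slot-frame 0.1 1.7
```

View pics/s8.png

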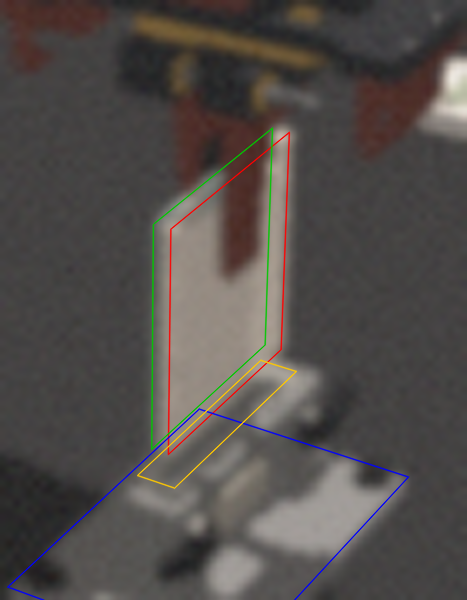

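View pics/raw_s8.png

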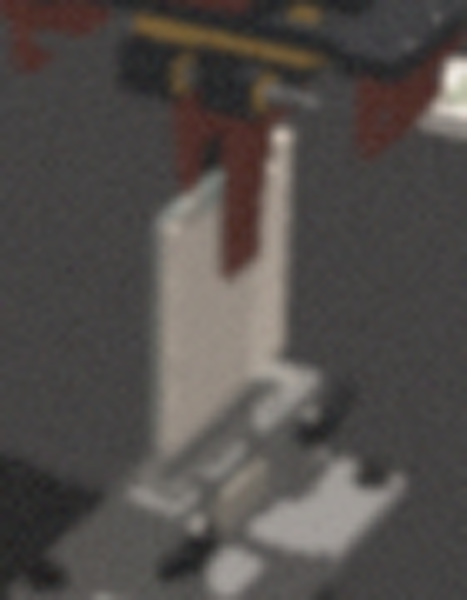

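>>> step_arm(series=[0,1,-3,0,0,0,-4,0,0,0,-4,0,0,0,-3,0,0,0,0,0])

```text
t: 11.55
position: [528.1, 173.2, 134.7]
orientation: [0.576, 0.817, 0.009, 0.007]
ft_force: [-0.2, -0.5, -2.4]
width: 7.9
```

```bash
python3 st.py;python3 chk.py s9.png
```

```text
t 11.55 pos [528.1 173.2 134.7] grasp [527.7 173.  153.7] yaw_y 19.6 z [ 0.0217  0.0077 -0.9997] F [-0.2 -0.5 -2.4] M [-0.1   0.07 -0.03] w 7.9 q [ 0.19   0.381  1.726  0.004  1.012 -0.154] dq 0.004
bottom [529.5 173.7  69.7]
err world [-0.9  0.8] slot-frame -0.6 1.1
```

View pics/raw_s9.png

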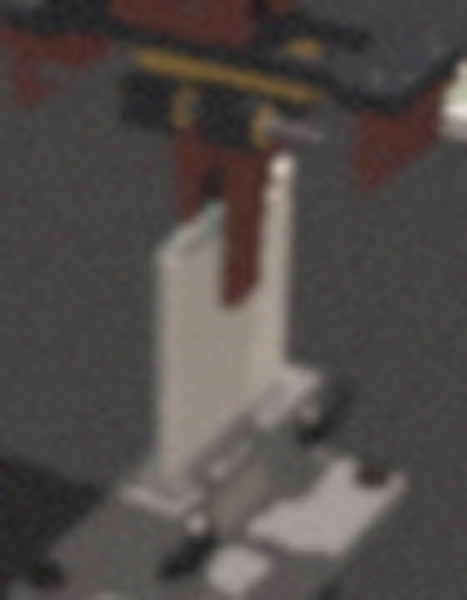

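>>> step_arm(series=[-1,1,-3,0,0,0,-3,0,0,0,0,0])

```text
t: 11.9
position: [527.4, 174.3, 128.7]
orientation: [0.576, 0.817, 0.01, 0.007]
ft_force: [0.5, -0.3, -1.8]
width: 7.9
```

```bash
python3 st.py;python3 chk.py s10.png
```

```text
t 11.9 pos [527.4 174.3 128.7] grasp [526.9 174.1 147.7] yaw_y 19.59 z [ 0.0226  0.0078 -0.9997] F [ 0.5 -0.3 -1.8] M [-0.07  0.05 -0.03] w 7.9 q [ 0.192  0.388  1.733  0.004  0.997 -0.152] dq 0.004
bottom [528.8 174.8  63.7]
err world [-0.2 -0.3] slot-frame -0.3 -0.2
```

View pics/raw_s10.png

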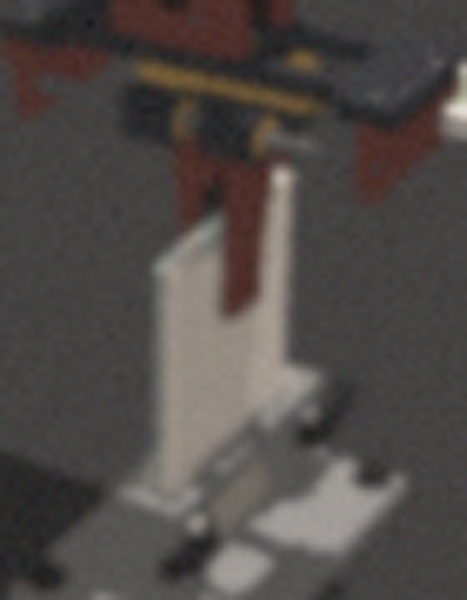

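>>> step_arm(series=[0,0,-3,0,0,0,-3,0,0,0,0,0])

```text
t: 12.25
position: [527.4, 174.3, 122.5]
orientation: [0.576, 0.817, 0.01, 0.007]
ft_force: [0.2, -0.3, -2.6]
width: 7.7
```

```bash
python3 st.py
```

```text
t 12.25 pos [527.4 174.3 122.5] grasp [527.  174.1 141.5] yaw_y 19.6 z [ 0.0228  0.0078 -0.9997] F [ 0.2 -0.3 -2.6] M [-0.09  0.02 -0.01] w 7.7 q [ 0.193  0.396  1.739  0.004  0.983 -0.152] dq 0.002
```

>>> step_arm(series=[0,0,-3,0,0,0,-3,0,0,0,-3,0,0,0,-3,0,0,0,0,0])

```text
t: 12.75
position: [527.3, 174.3, 109.2]
orientation: [0.576, 0.817, 0.01, 0.007]
ft_force: [-0.8, 0.6, -1.6]
width: 7.9
```

```bash
python3 st.py;python3 chk.py s11.png
```

```text
t 12.75 pos [527.3 174.3 109.2] grasp [526.9 174.1 128.2] yaw_y 19.6 z [ 0.0225  0.0078 -0.9997] F [-0.8  0.6 -1.6] M [-0.06  0.08  0.02] w 7.9 q [ 0.192  0.413  1.752  0.004  0.953 -0.152] dq 0.003
bottom [528.8 174.8  44.3]
err world [-0.2 -0.3] slot-frame -0.3 -0.2
```

View pics/raw_s11.png

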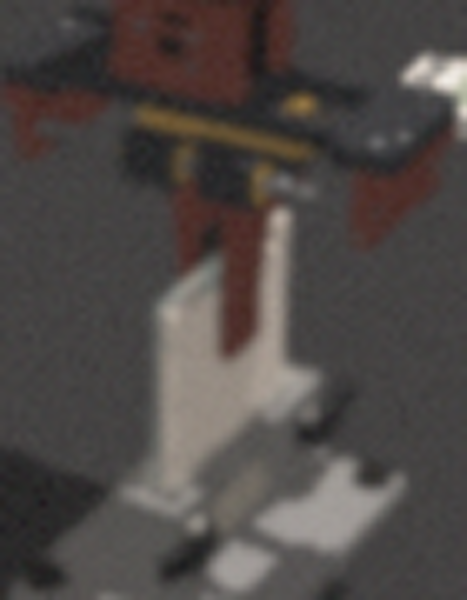

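Sliding freely. Continue to just above the foam (bottom ≈ 30).

>>> step_arm(series=[0,0,-3,0,0,0,-3,0,0,0,-3,0,0,0,-3,0,0,0,0,0])

```text
t: 13.3
position: [527.4, 174.3, 96.5]
orientation: [0.576, 0.817, 0.01, 0.007]
ft_force: [-0.9, -1.1, -1.9]
width: 7.7
```

```bash
python3 st.py
```

```text
t 13.3 pos [527.4 174.3  96.5] grasp [527.  174.1 115.5] yaw_y 19.6 z [ 0.0227  0.0078 -0.9997] F [-0.9 -1.1 -1.9] M [-0.05  0.04  0.01] w 7.7 q [ 0.192  0.431  1.763  0.004  0.924 -0.152] dq 0.006
```

>>> step_arm(series=[0,0,-2,0,0,0,-1,0,0,0,0,0])

```text
t: 13.6
position: [527.6, 174.3, 93.2]
orientation: [0.576, 0.817, 0.01, 0.007]
ft_force: [-0.9, 0.1, -2.0]
width: 8.2
```

```bash
cat > av.py <<'E'
from h import *
f=[];z=[];g=[]
for i in range(6):
    s=get_state();f.append(s["ft_force"]);z.append(s["position"]);g.append(s["width"]);read_camera("top")
print("t",s["t"],"F",np.mean(f,0).round(2),"pos",np.mean(z,0).round(2),"sd z",np.std(z,0)[2].round(2),"w",np.mean(g).round(2))
E
python3 av.py
```

```text
t 13.85 F [-0.26 -0.1  -2.53] pos [527.64 174.33  93.34] sd z 0.07 w 7.94
```

>>> step_arm(series=[0,0,-1,0,0,0,0,0])

```text
t: 14.1
position: [527.6, 174.3, 92.5]
orientation: [0.576, 0.817, 0.01, 0.007]
ft_force: [0.1, 1.0, -1.5]
width: 7.8
```

>>> step_arm(series=[0,0,-1,0,0,0,0,0])

```text
t: 14.3
position: [527.6, 174.3, 91.4]
orientation: [0.576, 0.817, 0.01, 0.007]
ft_force: [-0.2, 0.1, -2.3]
width: 8.2
```

```bash
python3 av.py
```

```text
t 14.55 F [-0.17 -0.1  -1.77] pos [527.63 174.32  91.48] sd z 0.04 w 7.87
```

>>> step_arm(series=[0,0,-1,0,0,0,0,0])

```text
t: 14.8
position: [527.7, 174.3, 90.8]
orientation: [0.576, 0.817, 0.01, 0.007]
ft_force: [-0.7, -0.7, -0.0]
width: 8.1
```

```bash
python3 av.py
```

```text
t 15.05 F [-0.72 -0.44  0.67] pos [527.7  174.32  90.85] sd z 0.02 w 7.89
```

>>> step_arm(series=[0,0,-1,0,0,0,0,0])

```text
t: 15.3
position: [527.7, 174.3, 90.0]
orientation: [0.576, 0.817, 0.01, 0.007]
ft_force: [-1.3, -0.1, 1.5]
width: 7.9
```

```bash
python3 av.py
```

```text
t 15.55 F [-1.23 -0.2   1.75] pos [527.7  174.33  90.03] sd z 0.02 w 7.77
```

>>> step_arm(series=[0,0,-1,0,0,0,-1,0,0,0,0,0])

```text
t: 15.9
position: [527.8, 174.3, 88.4]
orientation: [0.576, 0.817, 0.01, 0.007]
ft_force: [-1.2, -0.7, 3.6]
width: 8.0
```

```bash
python3 av.py
```

```text
t 16.15 F [-1.79 -0.3   4.41] pos [527.74 174.34  88.35] sd z 0.01 w 7.85
```

>>> step_arm(series=[0,0,-0.8,0,0,0,0,0])

```text
t: 16.4
position: [527.7, 174.3, 87.7]
orientation: [0.576, 0.817, 0.01, 0.007]
ft_force: [-2.3, 0.2, 5.4]
width: 8.0
```

```bash
python3 av.py; python3 st.py; python3 chk.py s12.png
```

```text
t 16.65 F [-2.16 -0.24  5.2 ] pos [527.72 174.34  87.75] sd z 0.01 w 7.94
t 16.7 pos [527.7 174.3  87.7] grasp [527.3 174.2 106.7] yaw_y 19.61 z [ 0.0238  0.0079 -0.9997] F [-1.9 -0.1  5.5] M [-0.2   0.61  0.05] w 7.6 q [ 0.193  0.443  1.77   0.004  0.903 -0.152] dq 0.002
bottom [529.3 174.8  22.8]
err world [-0.7 -0.3] slot-frame -0.7 -0.1
```

View pics/s12.png

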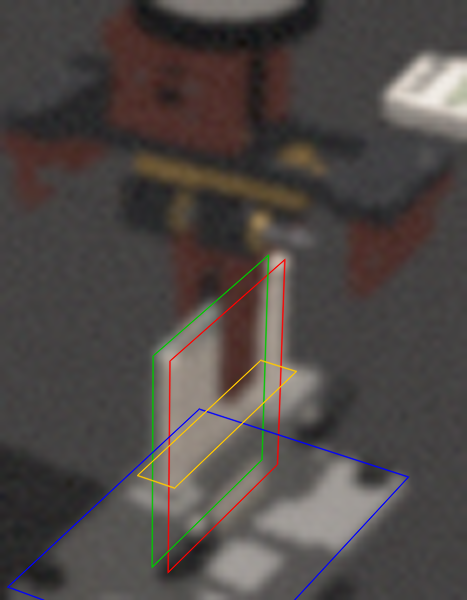

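```bash
python3 - <<'E'
from h import *
S=read_camera("scene");save(S,"sfin.png");T=read_camera("top");save(T,"tfin.png")
E
```

```text
(no output)
```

View pics/sfin.png

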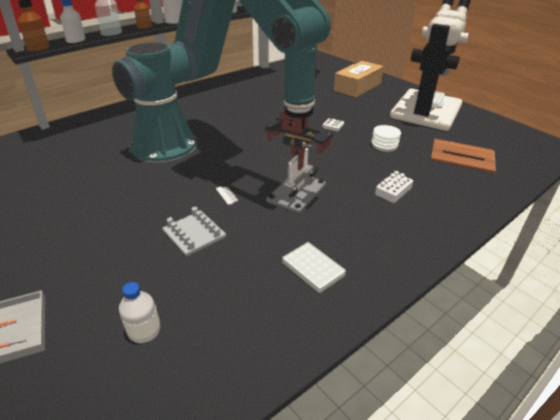

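```bash
python3 -c "
from rig import *
print(hand_in());s=get_state();print(s['t'],s['position'],s['ft_force'],s['width'])"
```

```text
the job is handed in; nothing more can be done
None
the job is handed in; nothing more can be done
```

The cassette is in the casting stand with its white notched plate on the cam side. It was still gripped at 25 N and pressed onto the foam when I handed in at about 17 s.

- **Turning:** it came straight out of the middle groove and needed only about a 20° turn, because its white plate already faced roughly the right way.
- **Foam:** it is squeezed about 3 mm. The travel since first contact gives 3.1 mm, and the vertical force (+5.2 N at the wrist, so about 7.4 N on the foam) gives 2.9 mm.
- **Fit:** the cassette slid down the slot freely. At the end the sideways force was about 2 N and the estimated underside height 22.8 mm, against 23 mm expected. The estimated sideways offset in the slot is 0.7 mm, which is within the camera error.
- **Tilt:** the tool leaned about 1.4°, a drift built up over the moves that I could not correct. The cassette probably leans slightly within the slot's play as well.
- **Grip height:** I gripped it about 21 mm below the top edge instead of the suggested 24 mm, and saw no sign of slipping.
- **Bystanders:** the final scene picture shows the well plate, comb, tube rack and bottle where they were.

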